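Put the drained gel scraper back in the empty slot of its rack

ROBOT

A 6-joint arm with a two-finger parallel gripper is mounted at the origin on the work surface. World frame = base frame: x ahead of the robot, y to its left, z up, the work surface at z = 0. Lengths are in m, angles in rad, forces in N, time in s.
With the tool pointing down it reaches from about 0.225 to 0.875 m from the base axis. Payload 3.4 kg.
Tool frame: the origin (TCP) lies on the centre line of the jaws, within the pads' length; the fingertips stand 17 mm ahead of it and the grasp point (between the pads) lies 2 mm behind it (nose_length is the distance from the TCP to the fingertips, in m); z points along the fingers, y is the line along which they close (so a half turn about z gives the same grasp; the last joint's range is limited). The gripper opens to 85 mm and grips with 20 to 120 N. Pads are 22 mm wide; open, the fingers measure 114 mm over their backs; the gripper's body (76 mm by 85 mm) begins 54 mm behind the grasp point. The pads swing forward as they close: fully open they stand 13 mm farther back than shut.
Start: joints at [-1.461, 0.276, 1.505, -0, 1.361, -0.121], TCP at [0.132, -0.56, 0.248] pointing down, gripper open.
Joint ranges: [-2.89, 2.89], [-0.75, 2.08], [0.22, 2.7], [-1.18, 4.32], [0.11, 2.71], [-2.7, 2.7]. Speed limits (rad/s): [2.57, 2.57, 3.14, 3.14, 3.14, 3.14].

INTERFACE

Orientations are given as a unit quaternion [w, x, y, z].
In Python, from rig import get_state, get_image, sign_off, find_in, place_of, nose_length gives the robot as it stands.
- The arm moves only by the tool apply_moves, never from a script. Its argument "deltas" is one flat list of numbers, 5 for each row, row after row: the finger opening in mm, from 0 to 85.4, then the shift along the tool's x, y, z in mm, then the turn about the tool's z in degrees. A call has 1 to 12 rows; each row is the pose to reach, as a shift and turn from the pose commanded when the call began, along the tool's axes at that moment; what a row does not reach only later rows make up. A row lasts 1/12 s, in which the tool goes at most 41.7 mm and 7.16 degrees, less where a joint would pass 70% of its speed; a pose out of reach is approached as far as the arm can. A call with a gripper value outside its range is refused whole. The fingers move at their own pace and stop on an object; "squeeze" is the grip in N (left out, the last holds). Time passes only in rows, so rows that repeat a pose let the fingers close. It gives the time, the measured TCP pose, the force, the opening and the grip force at its end, in the units of the state.
- get_state(): the state, without advancing time (a new reading comes with each control period).
- get_image(name): name is "scene" or "top" or "wrist"; returns a dict with "frame" (480x640x3 uint8, red, green, blue), "K" (3x3 intrinsics, pixels), "k1" (the pictures are not rectified: a ray, as slopes to the right and down, at radius r is drawn at 1 + k1 r^2 times it, then the intrinsics apply), "position" and "orientation" of the camera in the world. Camera axes: x right, y down, z forward; pixel columns grow to the right and rows downward; lengths in m; the calibration is good to about 2 mm. A picture is of the moment at which its call begins. There is no depth.
- sign_off(): hands the job in; it is judged then, once.
Trained networks look in a picture, given as the dict that the camera call returned (one of the last four; its "shot" number tells which), for a name from the list of things; names that differ only in an ending like _2 or _b are one class to them, and where a whole thing is asked for, a point or a joint stands for the part that bears it (a point fixed in the world has none). Each returns a list of dicts, best first, with "score" (0 to 1); they miss things now and then, are a little off and sometimes report something else, mostly with a low value. They report only what shows in the picture. A call takes as long as a camera call. They do not tell look-alikes from the thing itself.
- find_in(query, picture): "point" ([column, row] in pixels, amid what is visible of it).
- place_of(query, picture): "point" ([column, row] in pixels: a listed point, or the origin of a listed thing).
The state is a dict: "clock": time; "qpos": joint angles; "qd": joint speeds; "effort": joint torques, N m; "position": TCP position; "ee_rot": TCP orientation; "contact_force": force on the tool from outside, world axes, zero at the start; "moment": the same for the moment, N m; "width": finger opening in m; "gripper_force": force on a finger pad.
Only numpy, scipy, OpenCV 4.12 (cv2) and the standard library are available. Lean on these libraries where they do the work, as an engineer would, in place of code of your own. Each camera call takes 0.05 s, during which the arm holds its last target. There are 200 camera calls.

TASK

The gel scraper standing in the grey draining trough is dry: take it by its grip and put it away, blade down, in the one empty slot of the white storage rack. Do not drop it in: keep hold while the blade slides down the slot, until it is fully home, then let go and draw back. Leave the two scrapers already in the rack, and everything else on the bench, where they are.

Things in the scene. Friction and masses are not known exactly. Their poses are not given: they have to be found in the camera images.
- scraper: the gel scraper to put away (sizes in mm): flat steel blade 80 wide (along its x), 4 thick (along its y), 90 high, with a grey plastic grip bar on top, 100 long (x), 18 thick (y), 32 high. Origin at the middle of the blade's bottom edge; z points up to the grip, whose underside is 85 and top 117 above the origin (grip centre at 101). About 0.25 kg. Starts standing loosely, blade down, in the trough, leaning at most 0.1 rad
- trough: grey plastic draining trough, fixed: a narrow open-topped pocket 104 x 18, 55 high, in the middle of a foot 150 (x) x 90 (y) with a low rim 18 high. The pocket is 92 long (x), 8 wide (y), its floor 10 and its rim 55 above the bench. Origin under the centre, z up
- rack: white plastic storage rack, fixed: block 120 (x) x 190 (y), 60 high, with three parallel slots in its top, 65 apart along its y (at y = -65, 0, 65), running along its x. Each slot is 92 long (x), 8 wide (y), its floor 10 above the bench, so 50 deep; the top 8 of both long sides is bevelled at 45 degrees, so the mouth is 24 wide. Two slots hold a scraper, one is empty. Origin under the centre, z up
- vacant: the empty slot of the rack: origin in the middle of its floor (10 above the bench, 50 below the rack's top), marked by a 1 thick black liner strip that does not hinder the blade. x along the slot, y across it, z up. Which of the three slots it is varies
- narrow_scraper: the narrower of the two scrapers already in the rack: same shape and heights as scraper, blade 56 wide, grip 70 long
- middle_scraper: the wider of the two scrapers already in the rack: same shape and heights as scraper, blade 68 wide, grip 84 long
- jar: bystander: round jar, 56 diameter, 90 high, between the trough and the rack; origin under its centre
- dishes: bystander: stack of three flat round dishes, 90 diameter, 42 high, near the robot; origin under its centre
- tipbox: bystander: pipette tip box 85 x 122, 70 high, at the far side; origin under its centre
- tube_rack: bystander: blue tube rack with capped tubes, 70 x 180, 96 high, at the far side; origin under its centre
- reagent: bystander: bottle with a screw cap, 68 diameter, 170 high, at the far side; origin under its centre
- beaker: bystander: glass beaker, 80 diameter, 100 high, on the left near the robot; origin under its centre
Mind the look-alikes: they are no part of the job. Leave any black or yellow look-alike of the scraper alone.

How it is judged:
By the outcome, as a careful person would: the job done as asked, in the order asked, and still so for the second after the job is handed in, with the robot touching nothing.
It also fails if it takes over 48 s, if anything falls off the work surface, if the arm or the gripper's body presses on something with over 40 N, if the wrist force passes 120 N, or if a joint passes its speed limit or range.

## Working session

There is one attempt and no reset: what is moved stays moved. The work goes in short steps, Python scripts to look and compute and a tool call to move; the robot and the scene stay as the last step left them, time stands still between calls to the robot, and variables do not carry over. Pictures are saved under pics/ and viewed, at most 10 in all, crops included, and the job is handed in when it is done.

Besides the shell and the picture viewer there is one more tool, called after "Emit:" as name(argument=value, ...) on one line, values as JSON. apply_moves: Moves the arm, as the interface text tells. Its arguments: {"type":"object","properties":{"deltas":{"type":"array"},"squeeze":{"type":"number"}},"required":["deltas"]}

```bash
mkdir -p pics; cat > h.py <<'E'
import numpy as np, cv2, pickle
from scipy.spatial.transform import Rotation as R
from rig import *
def rot(q): return R.from_quat([q[1],q[2],q[3],q[0]]).as_matrix()
def save(n,im): cv2.imwrite(n,im['frame'][:,:,::-1])
def world(im,uv,z):
    K=np.array(im['K']);x,y=[(uv[0]-K[0,2])/K[0,0],(uv[1]-K[1,2])/K[1,1]]
    rd=np.hypot(x,y);r=rd
    for _ in range(30): r=rd/(1+im['k1']*r*r)
    s=r/rd if rd>0 else 1
    d=rot(im['orientation'])@np.array([x*s,y*s,1]);p=np.array(im['position'])
    return p+d*(z-p[2])/d[2]
def proj(im,P):
    c=rot(im['orientation']).T@(np.array(P)-im['position']);a=c[:2]/c[2]
    a=a*(1+im['k1']*(a@a));K=np.array(im['K']);return np.array([K[0,0]*a[0]+K[0,2],K[1,1]*a[1]+K[1,2]])
E
cat > a.py <<'E'
from h import *
print(nose_length, get_state())
for n in ['scene','top']:
    im=get_image(n);save(f'pics/{n}0.png',im);pickle.dump(im,open(f'{n}.pkl','wb'));print(n,im['position'],im['orientation'])
    for q,z in [('scraper',0.01),('trough',0),('rack',0),('vacant',0.01),('jar',0),('narrow_scraper',.01),('middle_scraper',.01)]:
        for f in place_of(q,im)[:3]: print(q,np.round(f['score'],2),np.round(f['point']),np.round(world(im,f['point'],z),3))
E
python3 a.py
```

```text
0.017 {'clock': 0.0, 'qpos': array([-1.46100044e+00,  2.76576287e-01,  1.50613221e+00,  1.13445996e-05,
        1.36070359e+00, -1.21009787e-01]), 'qd': array([-1.19792903e-03, -3.42101062e-04, -7.68510271e-04, -4.20769135e-04,
       -3.12534788e-05,  1.21211744e-03]), 'effort': array([ 1.18726341e-03, -4.16772437e+01, -2.45799690e+01, -1.58373376e-05,
        1.10379842e-02,  5.66095181e-06]), 'position': array([ 0.13147595, -0.55925325,  0.24745073]), 'ee_rot': array([-9.09670862e-04,  9.93348205e-01,  1.15145628e-01,  1.06471160e-05]), 'contact_force': array([-0.05800451,  0.19835445, -0.34062434]), 'moment': array([0.01679749, 0.00353275, 0.06454296]), 'gripper_force': 0.0, 'width': 0.08534216089461004}
scene [ 1.01676468 -0.41117039  1.14252796] [-0.23797391  0.87682691  0.40509148 -0.10219532]
scraper 0.92 [161. 326.] [ 0.506 -0.351  0.01 ]
scraper 0.79 [151. 236.] [ 0.324 -0.257  0.01 ]
scraper 0.69 [216. 276.] [ 0.488 -0.206  0.01 ]
trough 0.8 [219. 278.] [ 0.49  -0.202  0.   ]
rack 0.55 [372. 172.] [0.5   0.216 0.   ]
rack 0.42 [392. 151.] [0.486 0.295 0.   ]
jar 0.87 [330. 252.] [0.592 0.012 0.   ]
narrow_scraper 0.67 [391. 155.] [0.497 0.278 0.01 ]
middle_scraper 0.95 [373. 172.] [0.507 0.214 0.01 ]
top [ 0.3590461  -0.00856268  1.23297733] [ 0.05552738 -0.70060675  0.71004165 -0.0436777 ]
scraper 0.87 [483. 251.] [ 0.503 -0.347  0.01 ]
scraper 0.83 [446. 338.] [ 0.315 -0.255  0.01 ]
scraper 0.56 [418. 260.] [ 0.484 -0.201  0.01 ]
trough 0.55 [417. 255.] [ 0.497 -0.201  0.   ]
rack 0.69 [231. 257.] [0.499 0.214 0.   ]
vacant 0.48 [255. 248.] [0.516 0.158 0.01 ]
jar 0.64 [322. 214.] [0.593 0.008 0.   ]
narrow_scraper 0.66 [196. 259.] [0.494 0.289 0.01 ]
narrow_scraper 0.66 [231. 255.] [0.502 0.211 0.01 ]
middle_scraper 0.82 [229. 253.] [0.507 0.217 0.01 ]
```

View pics/scene0.png

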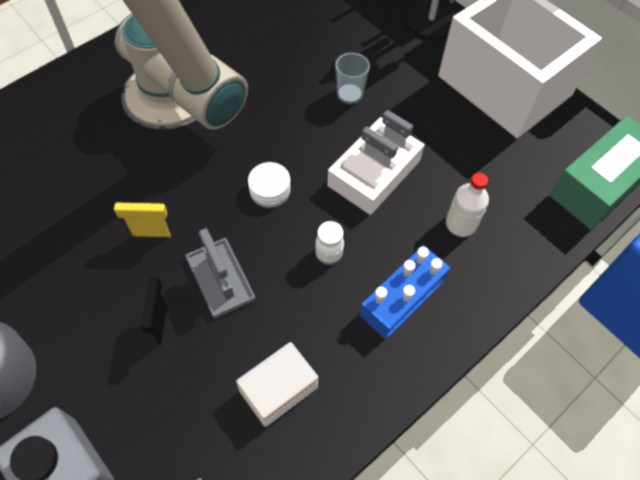

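View pics/top0.png

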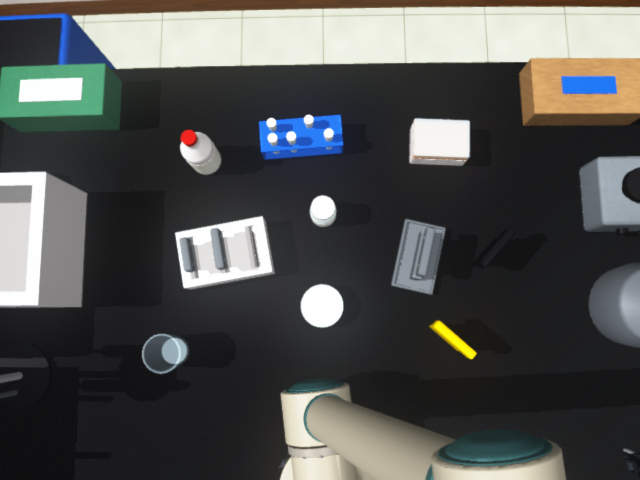

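The scene picture shows the trough at about (220,275) with the grey scraper's grip at (213,255), and the yellow and black look-alikes nearby. In the top picture the trough is at (418,256) with the grip at (429,253). The rack is at (225,253), and the empty slot is the one nearest the trough, at (252,246). I'll measure those and move above the grip.

```bash
cat > b.py <<'E'
from h import *
im=pickle.load(open('top.pkl','rb'))
f=im['frame'];c=np.hstack([cv2.resize(f[205:305,160:290],None,fx=3,fy=3,interpolation=2),cv2.resize(f[205:305,380:510],None,fx=3,fy=3,interpolation=2)])
cv2.imwrite('pics/crop1.png',c[:,:,::-1])
for n,z,a in [('rack',.06,[(176,233),(264,217),(273,272),(184,289)]),('trough',.018,[(405,220),(445,227),(433,293),(392,286)])]:
    p=np.array([world(im,q,z)[:2] for q in a]);print(n,p.mean(0),np.round(p,3).tolist())
    d=p-np.roll(p,-1,0);print(np.linalg.norm(d,axis=1),np.degrees(np.arctan2(d[:,1],d[:,0])))
s=get_state();print(rot(s['ee_rot']),s['clock'])
E
python3 b.py
```

```text
rack [0.50139443 0.21746073] [[0.545, 0.322], [0.577, 0.132], [0.459, 0.113], [0.425, 0.302]]
[0.19230879 0.11997832 0.19200281 0.12190092] [  99.53238719    9.27557254  -79.89357837 -170.57203005]
trough [ 0.49231035 -0.20226458] [[0.573, -0.175], [0.556, -0.262], [0.412, -0.23], [0.428, -0.142]]
[0.08939765 0.1482773  0.09009972 0.14892579] [  79.06265913  -12.5516963  -100.53832614  167.18594376]
[[ 9.73482574e-01  2.28761180e-01  1.29997462e-05]
 [ 2.28761180e-01 -9.73482568e-01 -1.14387276e-04]
 [-1.35123418e-05  1.14327857e-04 -9.99999993e-01]] 0.8
```

View pics/crop1.png

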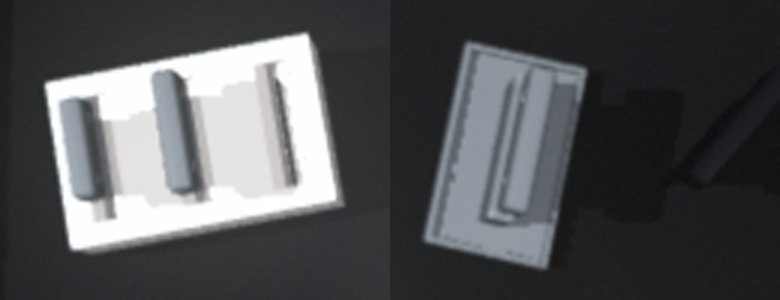

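The sizes match: the rack is 120 x 191 and the foot 148 x 90. That puts the rack at (0.501, 0.217) with yaw 9.5°, the vacant slot at about (0.512, 0.153), and the trough at (0.492, -0.202) with yaw -12°.

Emit:
apply_moves(deltas=[60, 433, -257, 0, 25, 60, 433, -257, 0, 25, 60, 433, -257, 0, 25, 60, 433, -257, 0, 25, 60, 433, -257, 0, 25, 60, 433, -257, 0, 25, 60, 433, -257, 0, 25, 60, 433, -257, 0, 25, 60, 433, -257, 0, 25, 60, 433, -257, 0, 25, 60, 433, -257, 0, 25, 60, 433, -257, 0, 25])

```text
clock: 1.8
position: [0.4899, -0.2142, 0.2486]
ee_rot: [0.0, 0.995, -0.102, 0.0]
contact_force: [0.9, -1.5, -0.9]
width: 0.0599
gripper_force: 0.0
```

Emit:
apply_moves(deltas=[60, 0, 0, 0, 0, 60, 0, 0, 0, 0, 60, 0, 0, 0, 0])

```text
clock: 2.05
position: [0.4883, -0.216, 0.2481]
ee_rot: [0.0, 0.995, -0.102, -0.0]
contact_force: [-0.4, -0.8, 0.2]
width: 0.0596
gripper_force: 0.0
```

```bash
cat > c.py <<'E'
from h import *
s=get_state();M=rot(s['ee_rot']);print(s['clock'],s['position'],np.degrees(np.arctan2(M[1,0],M[0,0])),s['width'])
im=get_image('wrist');save('pics/wrist1.png',im);pickle.dump(im,open('wrist1.pkl','wb'));print(im['position'],rot(im['orientation']))
for q in ['scraper','trough']:
    for f in place_of(q,im)[:3]: print(q,f,world(im,f['point'],.01))
t=pickle.load(open('top.pkl','rb'))
for q in [(430,228.3),(421,275.7),(426,251.7)]: print(world(t,q,.127))
E
python3 c.py
```

```text
2.05 [ 0.48828885 -0.21601432  0.24813888] -11.719411041655897 0.059649642663285034
[ 0.55349452 -0.22849676  0.37236348] [[-2.03263763e-01 -9.44809272e-01 -2.56942178e-01]
 [-9.79123791e-01  1.96318866e-01  5.26830661e-02]
 [ 6.67147621e-04  2.62286757e-01 -9.64989747e-01]]
scraper {'point': [450.3, 158.7], 'score': 0.87} [ 0.50607428 -0.33946022  0.01      ]
scraper {'point': [387.0, 350.8], 'score': 0.67} [ 0.32247929 -0.25117058  0.01      ]
trough {'point': [306.2, 197.5], 'score': 0.7} [ 0.49793929 -0.20279808  0.01      ]
trough {'point': [305.5, 203.1], 'score': 0.44} [ 0.49287509 -0.20101782  0.01      ]
[ 0.53641334 -0.20942219  0.127     ]
[ 0.44144712 -0.18784597  0.127     ]
[ 0.48924069 -0.19957105  0.127     ]
```

View pics/wrist1.png

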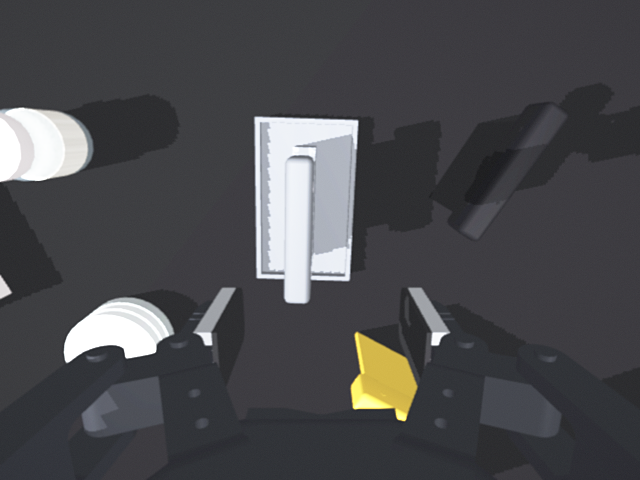

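The wrist view shows the grip from about (299,156) to (297,303), centred near (298,230), with the trough foot between (255,117) and (350,280). I'll refine the grip position and lean.

```bash
cat > d.py <<'E'
from h import *
im=pickle.load(open('wrist1.pkl','rb'))
# edges of grip per row
g=im['frame'].mean(2)
for r in [175,200,225,250,275,295]: print(r,[int(x) for x in g[r,276:326:2]])
print([int(x) for x in g[146:170:2,298]],[int(x) for x in g[290:312:2,297]])
a,b=world(im,(299,157),.127),world(im,(297.5,302),.127)
print(a,b,np.linalg.norm(a-b),np.degrees(np.arctan2(*(a-b)[[1,0]])),(a+b)/2)
for q in [(255,117),(358,120),(350,280),(257,278)]: print(world(im,q,.018))
E
python3 d.py
```

```text
175 [241, 242, 242, 241, 233, 226, 240, 244, 244, 243, 243, 242, 242, 241, 241, 239, 221, 179, 133, 159, 177, 181, 180, 181, 180]
200 [241, 240, 240, 241, 233, 229, 240, 244, 243, 243, 243, 242, 241, 241, 241, 237, 209, 164, 128, 151, 181, 179, 181, 182, 182]
225 [239, 240, 240, 240, 232, 232, 240, 243, 243, 242, 242, 242, 241, 240, 241, 230, 193, 149, 133, 168, 180, 180, 179, 181, 180]
250 [239, 240, 240, 240, 223, 234, 240, 242, 242, 241, 241, 241, 240, 238, 239, 223, 181, 135, 159, 175, 178, 178, 177, 179, 179]
275 [239, 239, 239, 238, 213, 236, 239, 241, 241, 240, 240, 239, 238, 238, 236, 212, 166, 144, 160, 153, 154, 152, 139, 138, 135]
295 [61, 63, 65, 62, 171, 237, 239, 240, 239, 240, 239, 238, 238, 237, 233, 202, 156, 86, 62, 64, 65, 61, 62, 62, 63]
[139, 252, 253, 243, 249, 103, 152, 208, 231, 243, 243, 243] [238, 239, 239, 239, 238, 238, 220, 64, 63, 64, 63]
[ 0.54145885 -0.21211986  0.127     ] [ 0.44665131 -0.18989941  0.127     ] 0.09737668672422312 -13.1905717966037 [ 0.49405508 -0.20100963  0.127     ]
[ 0.57721045 -0.17480244  0.018     ]
[ 0.55654005 -0.26211877  0.018     ]
[ 0.41145257 -0.22783221  0.018     ]
[ 0.43187635 -0.13978661  0.018     ]
```

Emit:
apply_moves(deltas=[45, 1.5, -16, 0, 0.8, 45, 1.5, -16, 20, 0.8, 45, 1.5, -16, 50, 0.8, 45, 1.5, -16, 80, 0.8, 45, 1.5, -16, 100, 0.8, 45, 1.5, -16, 115, 0.8, 45, 1.5, -16, 125, 0.8, 45, 1.5, -16, 134, 0.8, 45, 1.5, -16, 140, 0.8, 45, 1.5, -16, 142, 0.8, 45, 1.5, -16, 142, 0.8, 45, 1.5, -16, 142, 0.8], squeeze=50)

```text
clock: 3.2
position: [0.4938, -0.201, 0.107]
ee_rot: [0.0, 0.994, -0.11, 0.001]
contact_force: [-0.8, 0.5, -0.4]
width: 0.0447
gripper_force: 0.0
```

```bash
python3 - <<'E'
from h import *
im=get_image('wrist');save('pics/wrist2.png',im);print(get_state()['position'],get_state()['contact_force'])
E
```

```text
[ 0.49393751 -0.20097062  0.10709756] [ 0.2907707   0.02664433 -0.51507919]
```

View pics/wrist2.png

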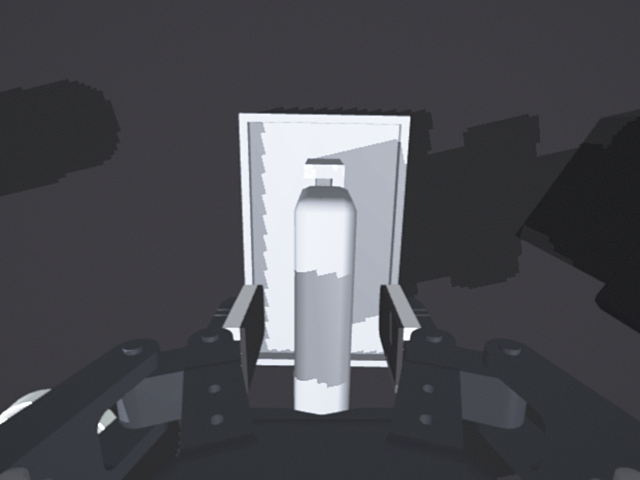

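The grip (columns 295–354) sits centred between the pads. Now I close and lift.

Emit:
apply_moves(deltas=[0, 0, 0, 0, 0, 0, 0, 0, 0, 0, 0, 0, 0, 0, 0, 0, 0, 0, 0, 0, 0, 0, 0, 0, 0, 0, 0, 0, 0, 0, 0, 0, 0, 0, 0, 0, 0, 0, 0, 0, 0, 0, 0, -3, 0, 0, 0, 0, -6, 0], squeeze=60)

```text
clock: 4.08
position: [0.4925, -0.2001, 0.1116]
ee_rot: [-0.0, 0.994, -0.11, -0.001]
contact_force: [-0.2, 0.4, -2.7]
width: 0.0174
gripper_force: 58.3
```

Emit:
apply_moves(deltas=[0, 0, 0, -5, 0, 0, 0, 0, -15, 0, 0, 0, 0, -30, 0, 0, 0, 0, -50, 0, 0, 0, 0, -70, 0, 0, 0, 0, -90, 0, 0, 0, 0, -110, 0, 0, 0, 0, -122, 0, 0, 0, 0, -130, 0, 0, 0, 0, -130, 0, 0, 0, 0, -130, 0])

```text
clock: 5.0
position: [0.4932, -0.2005, 0.2423]
ee_rot: [0.0, 0.994, -0.11, 0.0]
contact_force: [-0.4, 0.4, -3.8]
width: 0.0175
gripper_force: 58.4
```

```bash
cat > e.py <<'E'
from h import *
s=get_state();M=rot(s['ee_rot']);print(s['clock'],s['position'],np.degrees(np.arctan2(M[1,0],M[0,0])),s['width'],s['gripper_force'],M[:,2])
for n in ['scene','wrist','top']:
    im=get_image(n);save(f'pics/{n}3.png',im);pickle.dump(im,open(n+'3.pkl','wb'))
    if n!='wrist':
        for f in place_of('scraper',im)[:4]: print(n,f,proj(im,s['position']))
a=cv2.imread('pics/scene3.png')[150:300,130:290];b=cv2.imread('pics/wrist3.png')
cv2.imwrite('pics/c3.png',np.hstack([cv2.resize(a,(400,375)),cv2.resize(b,(400,375),interpolation=cv2.INTER_AREA)]))
E
python3 e.py
```

```text
5.0 [ 0.49318721 -0.20045573  0.24233388] -12.574752572543341 0.017476167774562935 58.43102037906647 [ 3.10755411e-05 -3.77289140e-05 -9.99999999e-01]
scene {'point': [209.2, 245.1], 'score': 0.92} [202.8610774  217.77400052]
scene {'point': [162.1, 324.3], 'score': 0.83} [202.8610774  217.77400052]
scene {'point': [277.9, 390.7], 'score': 0.6} [202.8610774  217.77400052]
scene {'point': [148.3, 236.0], 'score': 0.56} [202.8610774  217.77400052]
top {'point': [484.3, 252.8], 'score': 0.94} [437.22013088 241.82300595]
top {'point': [427.5, 253.3], 'score': 0.58} [437.22013088 241.82300595]
top {'point': [442.4, 338.8], 'score': 0.48} [437.22013088 241.82300595]
top {'point': [254.4, 250.1], 'score': 0.21} [437.22013088 241.82300595]
```

View pics/c3.png

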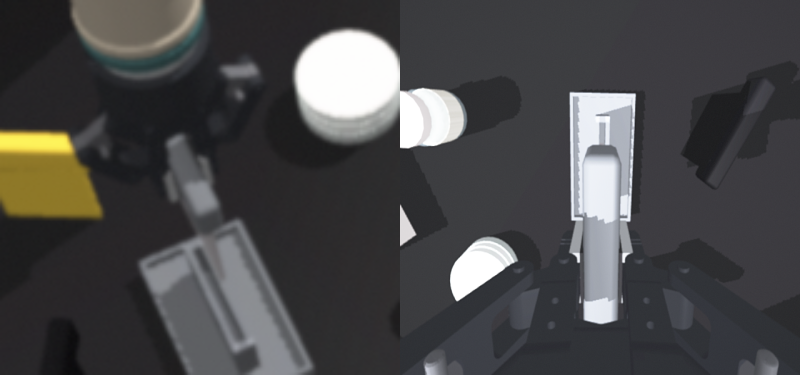

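The scraper is held straight and clear of the trough. Next I carry it above the vacant slot.

Emit:
apply_moves(deltas=[0, -3, -18, 0, -1, 0, -8, -48, 0, -3, 0, -13, -80, 0, -5, 0, -19, -113, 0, -7, 0, -25, -148, 0, -9, 0, -31, -183, 0, -12, 0, -37, -218, 0, -14, 0, -42, -252, 0, -16, 0, -48, -285, 0, -18, 0, -53, -315, 0, -20, 0, -57, -338, 0, -21.5, 0, -59, -350, 0, -22])

```text
clock: 6.25
position: [0.5116, 0.1568, 0.2417]
ee_rot: [-0.001, 0.996, 0.084, -0.0]
contact_force: [0.0, 0.0, -2.0]
width: 0.0175
gripper_force: 58.9
```

Emit:
apply_moves(deltas=[0, 0, 0, 0, 0, 0, 0, 0, 0, 0, 0, 0, 0, 0, 0])

```text
clock: 6.5
position: [0.5119, 0.1527, 0.2419]
ee_rot: [0.001, 0.997, 0.082, -0.0]
contact_force: [0.1, -0.3, -2.6]
width: 0.0175
gripper_force: 58.9
```

```bash
cat > f.py <<'E'
from h import *
s=get_state();M=rot(s['ee_rot']);P=s['position'];print(s['clock'],P,np.degrees(np.arctan2(M[1,0],M[0,0])),s['width'],s['contact_force'])
im=get_image('wrist');pickle.dump(im,open('wrist4.pkl','wb'))
for q,z in [('vacant',.01),('rack',0)]:
    for f in place_of(q,im)[:2]: print(q,f['score'],f['point'],world(im,f['point'],z))
v=im['frame'].copy()
# expected outline of held scraper (grip top ends, blade bottom corners), and vacant-slot estimate
dz=-0.107+.01+.0005 # origin z minus TCP, from grasp heights
for x in (-.05,.05):
  for y in (-.009,.009):
    p=proj(im,P+M@np.array([x,y,-(dz+.117)]));cv2.circle(v,tuple(int(round(t)) for t in p),2,(255,0,0),-1)
a=np.radians(9.5);C=np.array([.5121,.1534,0]);A=np.array([np.cos(a),np.sin(a),0]);B=np.array([-np.sin(a),np.cos(a),0])
for x in (-.046,.046):
  for y in (-.012,.012):
    p=proj(im,C+A*x+B*y+[0,0,.06]);cv2.circle(v,tuple(int(round(t)) for t in p),2,(0,255,0),-1)
for x in (-.06,.06):
  for y in (-.03,.16):
    p=proj(im,C+A*x+B*y+[0,0,.06]);cv2.circle(v,tuple(int(round(t)) for t in p),2,(0,0,255),-1)
cv2.imwrite('pics/w4.png',v[:,:,::-1])
E
python3 f.py
```

```text
6.5 [0.51186582 0.1526946  0.24192969] 9.379890682878228 0.01745709484365756 [ 0.14434929 -0.31020404 -2.6210996 ]
rack 0.92 [249.3, 201.2] [0.50350295 0.22117045 0.        ]
```

View pics/w4.png

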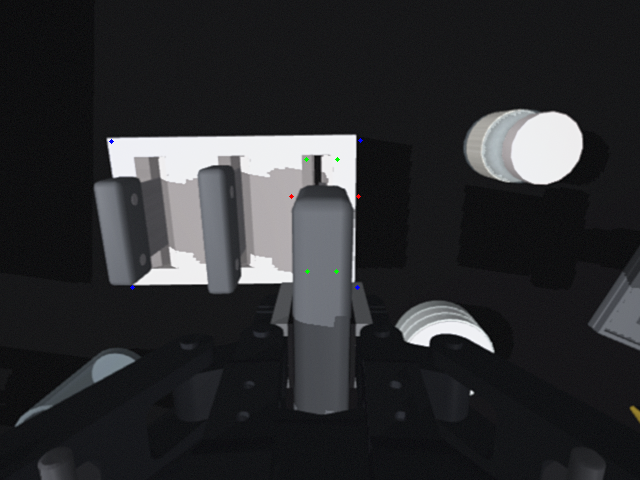

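In the wrist view the rack's top corners are at (108,137), (356,135), (356,284) and (128,285). My predictions (blue dots) are about 4 px right and low of them. The liner and slot show around column 315, row 160.

```bash
python3 - <<'E'
from h import *
im=pickle.load(open('wrist4.pkl','rb'));g=im['frame'].mean(2)
p=np.array([world(im,q,.06)[:2] for q in [(108,137.5),(356,135.5),(356,284.5),(129,285)]])
print(p.round(4).tolist(),p.mean(0))
d=p-np.roll(p,-1,0);print(np.linalg.norm(d,axis=1),np.degrees(np.arctan2(d[:,1],d[:,0])))
e=p[1]-p[0];e/=np.linalg.norm(e); m=(p[1]+p[2])/2; print('vac from right edge',m-e*.03,'from centre',p.mean(0)+e*.065)
for r in (145,162,170,178): print(r,[int(x) for x in g[r,290:364:2]])
for r in (140,210,284): print(r,[int(x) for x in g[r,346:364]])
print([int(x) for x in g[128:165,345]],[int(x) for x in g[274:292,270]],[int(x) for x in g[148:166,312]],[int(x) for x in g[180:200,323]])
for r in (210,250,300): print(r,[int(x) for x in g[r,286:362:2]])
E
```

```text
[[0.5469, 0.3235], [0.5791, 0.1376], [0.4597, 0.115], [0.4282, 0.3036]] [0.50345692 0.21991637]
[0.18868682 0.12154865 0.19119258 0.12029707] [  99.83389256   10.71194162  -80.53741063 -170.47050478]
vac from right edge [0.5142479 0.1558492] from centre [0.51455842 0.15587141]
145 [240, 240, 241, 240, 240, 240, 240, 241, 241, 241, 240, 241, 240, 240, 240, 241, 241, 240, 240, 240, 241, 240, 241, 241, 241, 241, 241, 240, 240, 240, 240, 240, 245, 112, 11, 15, 14]
162 [240, 240, 240, 240, 241, 239, 164, 152, 154, 154, 154, 134, 58, 18, 20, 63, 227, 240, 239, 239, 238, 239, 240, 241, 241, 241, 241, 240, 240, 240, 241, 241, 238, 82, 11, 16, 15]
170 [175, 173, 174, 173, 173, 180, 158, 153, 153, 155, 155, 133, 70, 20, 18, 59, 229, 241, 239, 239, 239, 226, 237, 241, 241, 241, 240, 241, 240, 240, 240, 241, 239, 81, 13, 14, 18]
178 [176, 176, 176, 177, 177, 177, 160, 153, 153, 155, 155, 136, 65, 16, 23, 42, 148, 138, 145, 207, 240, 239, 241, 241, 240, 241, 240, 240, 241, 240, 241, 241, 238, 82, 12, 14, 16]
140 [240, 241, 241, 241, 240, 240, 241, 242, 244, 228, 111, 12, 7, 15, 15, 18, 16, 18]
21
[... 444 characters left out ...]
9, 204, 143, 125, 128, 129, 127, 126, 129, 134, 135, 134, 136] [145, 141, 117, 85, 76, 60, 48, 46, 49, 50, 49, 50, 50, 49, 50, 52, 56, 58, 68, 77]
210 [175, 175, 169, 96, 102, 111, 113, 113, 115, 115, 114, 115, 113, 114, 114, 115, 114, 114, 113, 114, 112, 114, 112, 112, 114, 113, 113, 113, 107, 99, 89, 79, 66, 63, 119, 31, 12, 15]
250 [176, 175, 175, 112, 101, 113, 114, 117, 119, 120, 118, 119, 118, 118, 118, 119, 117, 119, 118, 118, 117, 118, 117, 117, 120, 117, 118, 116, 106, 97, 85, 75, 59, 116, 216, 15, 15, 16]
300 [80, 81, 75, 55, 96, 112, 114, 116, 117, 120, 119, 117, 117, 118, 118, 118, 117, 118, 118, 117, 118, 117, 117, 118, 118, 116, 116, 110, 98, 89, 76, 68, 53, 62, 73, 72, 71, 71]
```

The two cameras differ by about 2.5 mm and I'm taking the mean, (0.513, 0.155), yaw 9.6°. Correct, descend to just above the mouth, then feel the way in.

Emit:
apply_moves(deltas=[0, 1.7, -1.7, 0, -0.2, 0, 1.7, -1.7, 10, -0.2, 0, 1.7, -1.7, 25, -0.2, 0, 1.7, -1.7, 40, -0.2, 0, 1.7, -1.7, 55, -0.2, 0, 1.7, -1.7, 67, -0.2, 0, 1.7, -1.7, 74, -0.2, 0, 1.7, -1.7, 78, -0.2, 0, 1.7, -1.7, 78, -0.2, 0, 1.7, -1.7, 78, -0.2])

```text
clock: 7.48
position: [0.5137, 0.1558, 0.1645]
ee_rot: [0.0, 0.996, 0.084, 0.0]
contact_force: [0.2, -0.5, -2.7]
width: 0.0172
gripper_force: 59.0
```

Emit:
apply_moves(deltas=[0, 0, 0, 2, 0, 0, 0, 0, 4, 0, 0, 0, 0, 6, 0, 0, 0, 0, 8, 0, 0, 0, 0, 10, 0, 0, 0, 0, 12, 0, 0, 0, 0, 14, 0, 0, 0, 0, 16, 0])

```text
clock: 8.15
position: [0.5134, 0.1558, 0.148]
ee_rot: [0.0, 0.996, 0.084, 0.0]
contact_force: [0.2, -0.7, -3.9]
width: 0.0176
gripper_force: 59.0
```

Emit:
apply_moves(deltas=[0, 0, 0, 2, 0, 0, 0, 0, 4, 0, 0, 0, 0, 6, 0, 0, 0, 0, 8, 0])

```text
clock: 8.48
position: [0.5134, 0.1558, 0.1401]
ee_rot: [0.0, 0.996, 0.084, 0.0]
contact_force: [-0.6, 0.8, -2.7]
width: 0.0171
gripper_force: 59.0
```

Emit:
apply_moves(deltas=[0, 0, 0, 2, 0, 0, 0, 0, 4, 0, 0, 0, 0, 6, 0, 0, 0, 0, 6, 0])

```text
clock: 8.82
position: [0.5131, 0.1557, 0.1338]
ee_rot: [0.0, 0.996, 0.084, -0.0]
contact_force: [-0.1, -0.6, -2.9]
width: 0.0173
gripper_force: 59.0
```

The blade is inside the slot and there's no side force. I keep going down.

Emit:
apply_moves(deltas=[0, 0, 0, 3, 0, 0, 0, 0, 6, 0, 0, 0, 0, 9, 0, 0, 0, 0, 12, 0, 0, 0, 0, 15, 0, 0, 0, 0, 18, 0, 0, 0, 0, 20, 0, 0, 0, 0, 22, 0, 0, 0, 0, 22, 0])

```text
clock: 9.57
position: [0.5131, 0.1557, 0.1118]
ee_rot: [0.0, 0.996, 0.084, -0.0]
contact_force: [-0.8, -0.3, -3.2]
width: 0.0173
gripper_force: 59.0
```

Emit:
apply_moves(deltas=[0, 0, 0, 1, 0, 0, 0, 0, 2, 0, 0, 0, 0, 3, 0, 0, 0, 0, 4, 0, 0, 0, 0, 4, 0])

```text
clock: 9.98
position: [0.5133, 0.1558, 0.1081]
ee_rot: [0.0, 0.996, 0.084, -0.0]
contact_force: [-1.1, 0.1, -3.3]
width: 0.0173
gripper_force: 59.0
```

Still no floor contact, so I go down 0.5 mm at a time.

Emit:
apply_moves(deltas=[0, 0, 0, 0.5, 0, 0, 0, 0, 1, 0, 0, 0, 0, 1.5, 0, 0, 0, 0, 1.5, 0])

```text
clock: 10.32
position: [0.5134, 0.1558, 0.107]
ee_rot: [0.0, 0.996, 0.084, 0.0]
contact_force: [-0.5, 0.2, -0.6]
width: 0.0173
gripper_force: 59.4
```

Emit:
apply_moves(deltas=[0, 0, 0, 0.5, 0, 0, 0, 0, 1, 0, 0, 0, 0, 1, 0])

```text
clock: 10.57
position: [0.5135, 0.1558, 0.107]
ee_rot: [0.0, 0.996, 0.084, 0.0]
contact_force: [-2.3, -0.8, 6.3]
width: 0.0175
gripper_force: 60.4
```

The blade is on the slot floor: TCP z is 0.107, the same as in the trough, and the force has risen. I release and draw back straight up.

Emit:
apply_moves(deltas=[25, 0, 0, 0, 0, 35, 0, 0, 0, 0, 42, 0, 0, 0, 0, 42, 0, 0, 0, 0, 42, 0, 0, 0, 0, 42, 0, 0, 0, 0])

```text
clock: 11.07
position: [0.5134, 0.1558, 0.1056]
ee_rot: [0.0, 0.996, 0.084, -0.0]
contact_force: [0.5, -0.8, 0.3]
width: 0.0421
gripper_force: 0.0
```

Emit:
apply_moves(deltas=[42, 0, 0, -5, 0, 42, 0, 0, -12, 0, 42, 0, 0, -25, 0, 42, 0, 0, -45, 0, 42, 0, 0, -70, 0, 42, 0, 0, -95, 0, 42, 0, 0, -120, 0, 42, 0, 0, -140, 0, 42, 0, 0, -150, 0, 42, 0, 0, -150, 0, 42, 0, 0, -150, 0])

```text
clock: 11.98
position: [0.5133, 0.1558, 0.2558]
ee_rot: [0.0, 0.996, 0.084, 0.0]
contact_force: [0.1, -0.3, -0.6]
width: 0.0416
gripper_force: 0.0
```

```bash
python3 - <<'E'
from h import *
s=get_state();print(s['clock'],s['position'],s['contact_force'],s['width'])
for n in ['scene','wrist']: save(f'pics/{n}5.png',get_image(n))
a=cv2.imread('pics/scene5.png')[90:230,300:450];b=cv2.imread('pics/wrist5.png')
cv2.imwrite('pics/c5.png',np.hstack([cv2.resize(a,(400,375)),cv2.resize(b,(400,375),interpolation=cv2.INTER_AREA)]))
E
```

```text
11.9833 [0.51325757 0.15576851 0.25581011] [ 0.145534   -0.28762776 -0.63632955] 0.04160582241256281
```

View pics/c5.png

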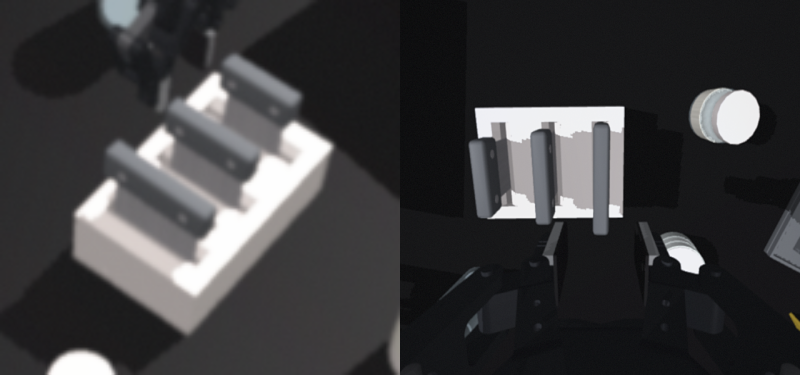

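The scraper stands upright in the vacant slot, level with the other two, and the gripper is clear of it.

```bash
python3 -c "
from rig import sign_off
print(sign_off())"
```

```text
the job is handed in; nothing more can be done
None
```

The gel scraper is in the rack's empty slot, blade down on the slot floor; I kept hold until it was home, then let go and drew back, and the job was handed in at about 12 s.

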